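Shim a battery cell stack and hold it pressed

ROBOT

A 6-joint arm with a two-finger parallel gripper is mounted at the origin on the work surface. World frame = base frame: x ahead of the robot, y to its left, z up, the work surface at z = 0. Lengths are in m, angles in degrees, forces in N, time in s.
With the tool pointing down it reaches from about 0.35 to 0.85 m from the base axis. Payload 8.1 kg.
Tool frame: the origin (TCP) lies on the front face of the gripper's body, between the roots of the fingers; the fingertips stand 73 mm ahead of it and the grasp point (between the pads) lies 54 mm ahead of it; z points along the fingers, y is the line along which they close (so a half turn about z gives the same grasp; the last joint's range is limited). The gripper opens to 85 mm and grips with 20 to 120 N. Pads are 22 mm wide; open, the fingers measure 114 mm over their backs; the gripper's body (76 mm by 85 mm) begins 54 mm behind the grasp point. The pads swing forward as they close: fully open they stand 13 mm farther back than shut.
Start: joints at [70.107, 7.471, 85.268, -0, 87.261, -4.893], TCP at [0.155, 0.58, 0.304] pointing down, gripper open.
Joint ranges: [-169.43, 169.43], [-51.17, 129.36], [1.28, 143.12], [-76.62, 256.62], [0, 156.53], [-152.29, 152.29]. Speed limits (degrees/s): [136.94, 136.94, 159.86, 180, 180, 180].

INTERFACE

Orientations are given as [roll, pitch, yaw] about the fixed x, y, z axes, in that order (R = Rz(yaw) Ry(pitch) Rx(roll)).
In Python, from rig import get_obs, optics, job gives the robot as it stands. The module is installed in compiled form; this text tells all that it offers.
- The arm moves only by the tool step_arm, never from a script. Its argument "moves" is a list of rows, each an object of numbers: "dx", "dy", "dz": the shift along the world's x, y, z in mm; "ax", "ay", "az": the turn, a rotation vector about the world's x, y, z in degrees; "jaw": the opening, from 0 (shut) to 1 (fully open). A call has 1 to 5 rows; each row shifts and turns the commanded pose from where the row before left it; what a row does not reach is not made up. A row lasts 1/8 s, in which the tool goes at most 62.5 mm and 10.7 degrees, less where a joint would pass 70% of its speed; a pose out of reach is approached as far as the arm can. A call is refused whole if a number of a shift passes 62.5 or a number of a turn 10.7, either way. A call with a gripper value outside its range is refused whole. The fingers move at their own pace and stop on an object; "force" is the grip in N (left out, the last holds). Time passes only in rows, so rows that do not move let the fingers close. It gives the time, the measured TCP pose, the force, the opening and the grip force at its end, in the units of the state.
- get_obs(): the state, without advancing time (a new reading comes with each control period).
- optics.grab_frame(name): name is "scene" or "top" or "wrist"; returns the picture (400x640x3 uint8, red, green, blue); there is no depth.
- optics.camera_model(name): a dict with "fov_y" (degrees; the focal length in pixels is half the picture's height over the tangent of half this angle, whatever the lens; pixels are square), "cx", "cy" (the principal point, pixels), "R" (3x3) and "t" (3): a world point X has camera coordinates R X + t. Camera axes: x right, y down, z forward; pixel columns grow to the right and rows downward; lengths in m; the calibration is good to about 2 mm. A picture is of the moment at which its call begins: read the wrist's pose just before it. camera_model takes no time and is no camera call; for the wrist camera it gives the pose at the moment of the call.
- job.close_job(): hands the job in; it is judged then, once.
The state is a dict: "time_s": time; "joint_positions": joint angles; "dq": joint speeds; "joint_torque": joint torques, N m; "eef_pos": TCP position; "eef_rot": TCP orientation; "wrist_force": force on the tool from outside, world axes, zero at the start; "wrist_torque": the same for the moment, N m; "opening": opening from 0.0 (shut) to 1.0 (fully open); "gripper_force": force on a finger pad.
Only numpy, scipy, OpenCV 4.12 (cv2) and the standard library are available. Lean on these libraries where they do the work, as an engineer would, in place of code of your own. Each camera call takes 0.05 s, during which the arm holds its last target. There are 200 camera calls.

TASK

In front of one of the two clamped rows of battery cells the gap to the loose cell is wide enough for the yellow spacer: first push that loose cell sideways until it is square and flush against the orange centre rail, keeping the gap open. Then take the spacer from its stand, slide it tab upwards into that gap, fully down on the plate and centred on the row, and let go of it. Last, push the cell firmly against the spacer so that row, spacer and cell are flush, and finish while still holding the cell pressed; leave the other loose cell and everything else on the bench alone.

Things in the scene. Friction and masses are not known exactly. Their poses are not given: they have to be found in the camera images.
- fixture: Fixed stacking fixture: aluminium base plate 260 (x) x 300 (y) x 10 mm, its top 10 mm above the bench. Origin on the bench, on the centre line; the plate runs from x = -90 to +170 mm. An orange centre rail 16 mm wide (y = -8 to +8), top 50 mm above the bench, runs along x from -65 to +160; a dark end plate 270 mm wide, x = 144 to 158, top 45 mm above the bench, closes the far end. The outer sides are open. One clamped row and one loose cell stand on each side of the rail.
- row_1: Clamped (immovable) row of three cells, each 27 (x) x 120 (y) x 50 mm with 3 mm between them. Origin: foot of the row's front face (the flat face towards the robot, x = 0), at the middle of its length, on the fixture plate; the row extends to +x. One end of the row touches the orange rail: a loose cell that is flush with the rail has y = 0 here. Its side of the rail varies. The gap in front of this row is the wide one (about 13 to 21 mm; spacer is 8 mm).
- row_2: Clamped (immovable) row of three thicker cells, each 31 x 120 x 50 mm, on the other side of the rail, axes as row_1. Its origin lies as row_1's, but its front face stands 12 mm nearer the robot, at x = -12 mm of its own frame, so that the gap to its loose cell is too narrow for the spacer (about 1 to 9 mm, under 7 mm at its middle).
- cell_1: Loose prismatic battery cell, 27 (x) x 120 (y) x 50 mm (z), 0.35 to 0.65 kg, aluminium with blue and green bands, flat terminals (3 mm high, seen only) on top. Origin: centre of its underside. It stands upright on the fixture plate in front of one of the two rows (which one varies), long side roughly parallel to the row, 10 to 24 mm away from the orange rail. It slides at a push of about 1 to 3 N; pushed near its top edge it tips, so push it at half height or lower.
- cell_2: Loose battery cell like cell_1, in front of the other row.
- spacer: Loose yellow spacer plate, 8 (x) x 104 (y) x 50 mm (z), with a grip tab 8 x 40 mm (y) in the middle of its top edge up to 85 mm above its foot; 0.08 kg. Origin: centre of its underside. At the start it stands upright in the stand, 8 mm above the bench. Set in the gap its tab stands 35 mm above the cells. It can lean a few degrees in the stand and in the gap.
- stand: Fixed black stand holding the spacer upright in a slot 12 (x) x 110 (y) mm; foot 60 x 124 mm, slot walls up to 42 mm above the bench, slot floor 8 mm above the bench; origin on the bench at its centre. It stands to the left or right of the fixture.
- nut_tray: Bystander: blue open tray 130 x 100 x 45 mm with nuts, on the other side of the fixture; origin under its centre.
- meter: Bystander: red and black multimeter 85 x 165 x 45 mm, lying flat; origin under its centre.
- screwdriver: Bystander: screwdriver 200 mm long with orange handle, lying flat.
- wrench: Bystander: steel wrench 180 mm long, lying flat.
- cleaner: Bystander: white bottle, 64 mm across, 170 mm high; origin under its centre.
- busbar: Bystander: copper busbar with an orange sleeve, 150 x 28 x 8 mm, lying flat; origin under its centre.
Not all that is in view belongs to the job. Leave any red look-alike of the cell_2 alone. Several things have the shape of the spacer; the one meant has the colours described above.

How it is judged:
By the outcome, as a careful person would: the job done as asked, in the order asked, and still so for the second after the job is handed in, while the arm keeps its last pose, push and grip.
It also fails if it takes over 67 s, if anything falls off the work surface, if the arm or the gripper's body presses on something with over 40 N, if the wrist force passes 120 N, or if a joint passes its speed limit or range.

## Working session

There is one attempt and no reset: what is moved stays moved. The work goes in short steps, Python scripts to look and compute and a tool call to move; the robot and the scene stay as the last step left them, time stands still between calls to the robot, and variables do not carry over. Pictures are saved under pics/ and viewed, at most 10 in all, crops included, and the job is handed in when it is done.

Besides the shell and the picture viewer there is one more tool, called after ">>>" as name(argument=value, ...), one argument or row to a line, values as JSON. step_arm: Moves the arm, as the interface text tells. Its arguments: {"type":"object","properties":{"moves":{"type":"array","items":{"type":"object","properties":{"dx":{"type":"number"},"dy":{"type":"number"},"dz":{"type":"number"},"ax":{"type":"number"},"ay":{"type":"number"},"az":{"type":"number"},"jaw":{"type":"number"}}}},"force":{"type":"number"}},"required":["moves"]}

```bash
mkdir -p pics; python3 - <<'E'
from rig import get_obs, optics
import cv2,numpy as np
print(get_obs())
for n in ("scene","top"):
    im=optics.grab_frame(n); cv2.imwrite(f"pics/{n}0.png",im[:,:,::-1])
    m=optics.camera_model(n); print(n,m)
E
```

```text
{'time_s': 0.0, 'joint_positions': array([ 7.01058918e+01,  7.51639546e+00,  8.53291513e+01,  6.29370612e-04,
        8.72596654e+01, -4.89498784e+00]), 'dq': array([-0.10468237,  0.03278258, -0.03306897, -0.17400287,  0.04579964,
       -0.01327125]), 'joint_torque': array([ 3.00566289e-04, -5.69411659e+01, -5.00550449e+01, -1.42643812e-04,
        1.46374493e-02, -1.74936469e-05]), 'eef_pos': array([0.15513911, 0.57917727, 0.30283209]), 'eef_rot': array([-1.79895225e+02, -9.60402955e-03,  1.65000840e+02]), 'wrist_force': array([ 0.0752517 , -0.31046771, -0.13512534]), 'wrist_torque': array([-0.0073273 , -0.02125743, -0.00838068]), 'gripper_force': 0.0, 'opening': 0.9988834305563207}
scene {'fov_y': 54.65010183530991, 'cx': 312.2712304732246, 'cy': 195.37975326421946, 'R': array([[ 0.52239816,  0.85261232,  0.01234463],
       [ 0.63742646, -0.38085531, -0.66980351],
       [-0.56638121,  0.35777291, -0.74243577]]), 't': array([-0.27858173, -0.31480535,  1.3867925 ])}
top {'fov_y': 52.59483478316676, 'cx': 316.4043842093545, 'cy': 204.74905393907017, 'R': array([[ 0.02864831, -0.99923087, -0.02677594],
       [-0.99286373, -0.02534315, -0.11653038],
       [ 0.11576216,  0.02992326, -0.99282613]]), 't': array([-0.00131791,  0.52849674,  1.15912957])}
```

View pics/top0.png

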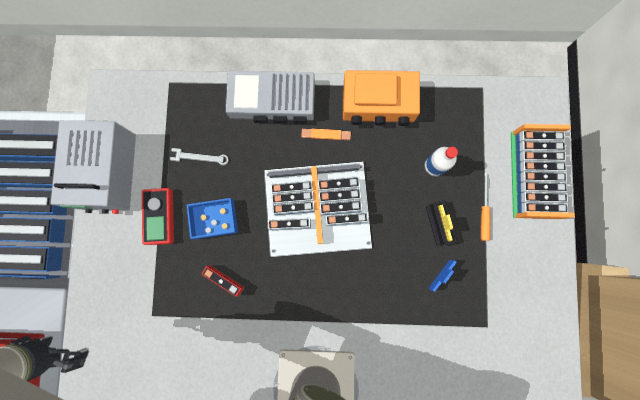

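View pics/scene0.png

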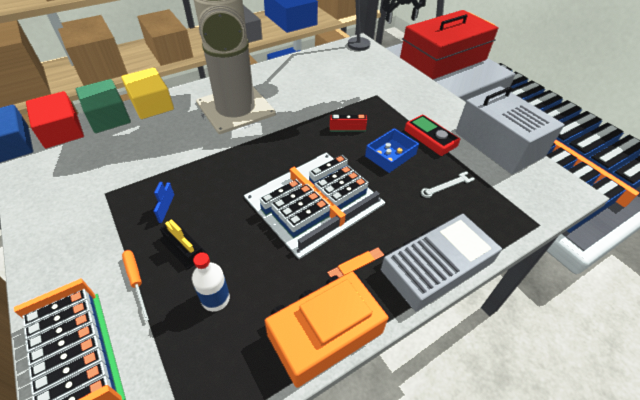

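The top view shows the fixture at about (318,210), the yellow spacer in its stand at (443,224), and the loose cells at (289,223) and (347,218). Next I'll zoom in.

```bash
cat > h.py <<'E'
import numpy as np,cv2
from rig import get_obs,optics
def ray(m,uv):
    f=200/np.tan(np.radians(m['fov_y']/2))
    d=np.c_[(np.atleast_2d(uv)-[m['cx'],m['cy']])/f,np.ones(len(np.atleast_2d(uv)))]
    R=np.array(m['R']);t=np.array(m['t'])
    return -R.T@t, d@R
def toz(m,uv,z):
    c,d=ray(m,uv); s=(z-c[2])/d[:,2]; return c+s[:,None]*d
def proj(m,X):
    f=200/np.tan(np.radians(m['fov_y']/2))
    c=np.atleast_2d(X)@np.array(m['R']).T+m['t']; return c[:,:2]/c[:,2:]*f+[m['cx'],m['cy']]
E
python3 - <<'E'
from h import *
im=cv2.imread("pics/top0.png"); m=optics.camera_model("top")
a=cv2.resize(im[155:260,255:380],None,fx=5,fy=5,interpolation=cv2.INTER_CUBIC)
cv2.imwrite("pics/c1.png",a)
print(toz(m,[[318,245],[314,167]],.05),toz(m,[[443,224],[289,223],[347,218]],.06))
hsv=cv2.cvtColor(im,cv2.COLOR_BGR2HSV)
for n,lo,hi in(("yel",(22,120,100),(35,255,255)),):
    k=cv2.inRange(hsv,lo,hi); k[:,:400]=0;k[:,500:]=0;k[:180]=0;k[260:]=0
    ys,xs=np.nonzero(k); print(n,cv2.minAreaRect(np.c_[xs,ys].astype(np.int32)))
print(optics.camera_model("wrist"))
E
```

```text
[[0.41040117 0.00454202 0.05      ]
 [0.63707004 0.02264524 0.05      ]] [[ 0.47928526 -0.34750785  0.06      ]
 [ 0.47044659  0.08894354  0.06      ]
 [ 0.48914635 -0.0762026   0.06      ]]
yel ((446.75927734375, 222.2335205078125), (37.36308288574219, 9.367536544799805), 74.47589111328125)
{'fov_y': 71.64580314997427, 'cx': 322.1765007356166, 'cy': 200.48056187934256, 'R': array([[ 0.25804342,  0.96613017, -0.00246962],
       [ 0.92928022, -0.24750028,  0.27419317],
       [ 0.26429506, -0.07304871, -0.96167147]]), 't': array([-0.59854222, -0.0359036 ,  0.37881224])}
```

View pics/c1.png

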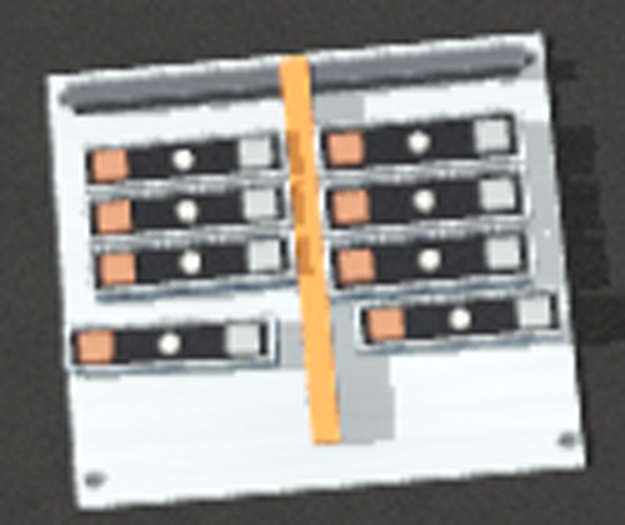

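Left row (y>0) has the wide gap, so its loose cell is the one to handle. Spacer's long axis is roughly along world x. Moving to a close look over the fixture.

>>> step_arm(
  moves=[
    {"dx":30,"dy":-54,"dz":-2,"az":-7},
    {"dx":30,"dy":-54,"dz":-2,"az":-7},
    {"dx":30,"dy":-54,"dz":-2,"az":-7},
    {"dx":30,"dy":-54,"dz":-2,"az":-7},
    {"dx":30,"dy":-54,"dz":-2,"az":-7},
  ],
  force=30,
)

```text
schema error: expected keys dx, dy, dz, ax, ay, az, jaw
```

>>> step_arm(
  moves=[
    {"dx":30,"dy":-54,"dz":-2,"az":-7},
    {"dx":30,"dy":-54,"dz":-2,"az":-7},
    {"dx":30,"dy":-54,"dz":-2,"az":-7},
    {"dx":30,"dy":-54,"dz":-2,"az":-7},
    {"dx":20,"dy":-54,"dz":-2,"az":-7},
  ],
)

```text
schema error: expected keys dx, dy, dz, ax, ay, az, jaw
```

>>> step_arm(
  moves=[
    {},
    {},
    {},
  ],
)

```text
schema error: expected keys dx, dy, dz, ax, ay, az, jaw
```

```bash
python3 - <<'E'
from h import *
m=optics.camera_model("wrist"); im=optics.grab_frame("wrist")[:,:,::-1]
import pickle; pickle.dump(m,open("w1.pkl","wb")); cv2.imwrite("pics/w1.png",im)
E
```

```text
(no output)
```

View pics/w1.png

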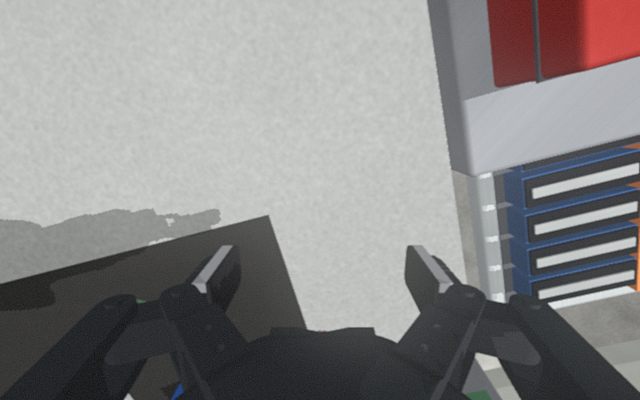

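The wrist view shows only bench edge and the fingers (rows 240+); the moves were refused because they need all keys.

>>> step_arm(
  moves=[
    {"dx":29,"dy":-55,"dz":-2,"ax":0,"ay":0,"az":-7,"jaw":1},
    {"dx":29,"dy":-55,"dz":-2,"ax":0,"ay":0,"az":-7,"jaw":1},
    {"dx":29,"dy":-55,"dz":-2,"ax":0,"ay":0,"az":-7,"jaw":1},
    {"dx":29,"dy":-55,"dz":-2,"ax":0,"ay":0,"az":-7,"jaw":1},
    {"dx":29,"dy":-55,"dz":-2,"ax":0,"ay":0,"az":-7,"jaw":1},
  ],
  force=30,
)

```text
time_s: 0.78
eef_pos: [0.3006, 0.3028, 0.2937]
eef_rot: [180.0, 0.0, 129.8]
wrist_force: [1.4, -0.4, 1.1]
opening: 0.998
gripper_force: 0.0
```

>>> step_arm(
  moves=[
    {"dx":29,"dy":-55,"dz":-2,"ax":0,"ay":0,"az":-7,"jaw":1},
    {"dx":29,"dy":-55,"dz":-2,"ax":0,"ay":0,"az":-7,"jaw":1},
    {"dx":29,"dy":-55,"dz":-2,"ax":0,"ay":0,"az":-7,"jaw":1},
    {"dx":29,"dy":-55,"dz":-2,"ax":0,"ay":0,"az":-7,"jaw":1},
    {"dx":29,"dy":-55,"dz":-2,"ax":0,"ay":0,"az":-7,"jaw":1},
  ],
)

```text
time_s: 1.4
eef_pos: [0.4458, 0.0276, 0.2839]
eef_rot: [180.0, -0.0, 94.8]
wrist_force: [0.7, 1.4, 0.6]
opening: 0.999
gripper_force: 0.0
```

>>> step_arm(
  moves=[
    {"dx":0,"dy":0,"dz":0,"ax":0,"ay":0,"az":0,"jaw":1},
    {"dx":0,"dy":0,"dz":0,"ax":0,"ay":0,"az":0,"jaw":1},
    {"dx":0,"dy":0,"dz":0,"ax":0,"ay":0,"az":0,"jaw":1},
  ],
)

```text
time_s: 1.78
eef_pos: [0.4449, 0.0307, 0.2838]
eef_rot: [-180.0, -0.0, 95.1]
wrist_force: [0.8, -0.7, 0.2]
opening: 1.003
gripper_force: 0.0
```

```bash
python3 - <<'E'
from h import *
m=optics.camera_model("wrist"); im=optics.grab_frame("wrist")[:,:,::-1]
import pickle; pickle.dump(m,open("w2.pkl","wb")); cv2.imwrite("pics/w2.png",im)
o=get_obs();print(o['eef_pos'],o['eef_rot'],o['wrist_force'])
E
```

```text
[0.44491062 0.03078713 0.28393159] [ 1.79996032e+02 -1.09286895e-02  9.51453414e+01] [-0.55370648 -0.29676633  1.06630599]
```

View pics/w2.png

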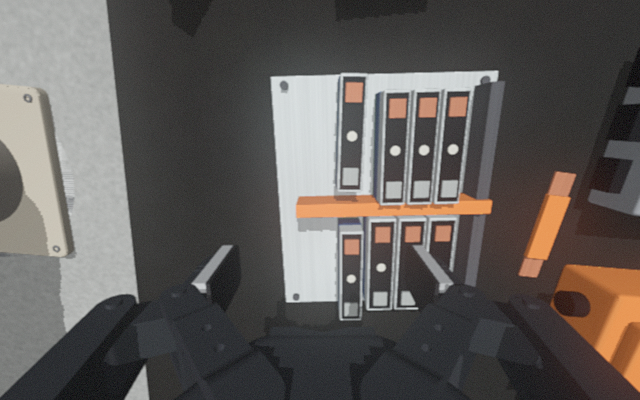

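Wrist view: loose cell circle at (352,136), row-1 circles at (395,150), (424,150), (453,149), rail between (296,207) and (492,206); the gap is clearly open. Now measuring from circles, copper pads and rail edges.

```bash
cat > cells.py <<'E'
from h import *
def blobs(im,m):
    hsv=cv2.cvtColor(im,cv2.COLOR_BGR2HSV)
    # dark label on cell top -> filled contours; inside: circle
    out=[]
    for nm,k,z in(("cop",cv2.inRange(hsv,(3,60,90),(14,190,255)),.063),("wht",cv2.inRange(hsv,(0,0,150),(179,70,255)),.063)):
        n,l,s,c=cv2.connectedComponentsWithStats(k,connectivity=4)
        for i in range(1,n):
            if 40<s[i,4]<700 and s[i,2]<32 and s[i,3]<32:
                out.append((nm,c[i],s[i,4],toz(m,c[i],z)[0]))
    return out
E
python3 - <<'E'
from cells import *; import pickle
m=pickle.load(open("w2.pkl","rb")); im=cv2.imread("pics/w2.png")
for b in blobs(im,m):
    if 270<b[1][0]<500 and 60<b[1][1]<330: print(b[0],b[1].round(1),b[2],(b[3]*1e3).round(1))
hsv=cv2.cvtColor(im,cv2.COLOR_BGR2HSV)
k=cv2.inRange(hsv,(8,150,100),(20,255,255)); k[:190]=0;k[222:]=0;k[:,:290]=0;k[:,500:]=0
up=[];lo=[]
for u in range(300,490,6):
    v=np.nonzero(k[:,u])[0]; up.append((u,v.min()-.5)); lo.append((u,v.max()+.5))
P=toz(m,up,.05);Q=toz(m,lo,.05)
for X in(P,Q):
    a=np.polyfit(X[:,0],X[:,1],1);print("rail edge",np.degrees(np.arctan(a[0])),np.polyval(a,.45)*1e3,np.std(X[:,1]-np.polyval(a,X[:,0])))
g=cv2.cvtColor(im,cv2.COLOR_BGR2GRAY)
c=cv2.cornerSubPix(g,np.float32([[272,76],[497,71],[287,303]]).reshape(-1,1,2),(6,6),(-1,-1),(3,40,.01)).reshape(-1,2)
print(c,toz(m,c,.01)*1e3)
E
```

```text
cop [353.6  91.9] 378 [466.5 130.1  63. ]
cop [457.5 106.1] 381 [570.9 126.3  63. ]
cop [427.3 107. ] 383 [541.2 122.8  63. ]
cop [397.2 108. ] 380 [511.5 119.1  63. ]
cop [412.4 233.8] 287 [550.7 -12.7  63. ]
cop [442.5 233. ] 283 [584.4  -8.8  63. ]
cop [382.  234.2] 294 [516.7 -16.4  63. ]
cop [351.5 246.4] 258 [484.1 -34.4  63. ]
wht [351.6 135.7] 87 [469.5  88.3  63. ]
wht [452.6 148.8] 84 [575.2  84.6  63. ]
wht [423.6 149.7] 84 [545.5  81.   63. ]
wht [394.9 150.4] 84 [516.   77.6  63. ]
wht [350.1 175.9] 257 [472.8  46.7  63. ]
wht [421.1 188.8] 253 [550.7  39.6  63. ]
wht [448.9 188.5] 241 [580.5  42.7  63. ]
wht [393.1 189.5] 242 [520.8  36.2  63. ]
wht [380.8 267.2] 62 [521.5 -57.7  63. ]
wht [350.9 278.4] 60 [488.3 -75.7  63. ]
wht [379.9 298.5] 178 [526.7 -99.8  63. ]
wht [406.9 298.6] 140 [559.2 -97.1  63. ]
wht [346.4 308.4] 57 [ 487.8 -117.5   63. ]Traceback (most recent call last):
  File "<stdin>", line 9, in <module>
    return umr_minimum(a, axis, None, out, keepdims, initial, where)
ValueError: zero-size array to reduction operation minimum which has no identity
```

>>> step_arm(
  moves=[
    {"dx":5,"dy":54,"dz":0,"ax":0,"ay":0,"az":1.5,"jaw":0},
    {"dx":5,"dy":54,"dz":0,"ax":-7.9,"ay":-0.9,"az":0,"jaw":0},
    {"dx":5,"dy":56,"dz":0,"ax":0,"ay":0,"az":0,"jaw":0},
    {"dx":0,"dy":0,"dz":-60,"ax":0,"ay":0,"az":0,"jaw":0},
    {"dx":0,"dy":0,"dz":-60,"ax":0,"ay":0,"az":0,"jaw":0},
  ],
)

```text
time_s: 2.45
eef_pos: [0.46, 0.1963, 0.1635]
eef_rot: [179.8, 7.9, 96.8]
wrist_force: [0.6, 0.1, -0.5]
opening: -0.0
gripper_force: 0.0
```

>>> step_arm(
  moves=[
    {"dx":0,"dy":0,"dz":-40,"ax":0,"ay":0,"az":0,"jaw":0},
    {"dx":0,"dy":0,"dz":-26,"ax":0,"ay":0,"az":0,"jaw":0},
    {"dx":0,"dy":0,"dz":0,"ax":0,"ay":0,"az":0,"jaw":0},
  ],
)

```text
time_s: 2.82
eef_pos: [0.4579, 0.194, 0.0958]
eef_rot: [-179.7, 8.0, 96.7]
wrist_force: [-0.6, -0.3, -0.4]
opening: -0.003
gripper_force: 0.0
```

>>> step_arm(
  moves=[
    {"dx":2,"dy":-8,"dz":0,"ax":0,"ay":0,"az":0,"jaw":0},
    {"dx":1.5,"dy":-7,"dz":0,"ax":0,"ay":0,"az":0,"jaw":0},
    {"dx":1.1,"dy":-6,"dz":0,"ax":0,"ay":0,"az":0,"jaw":0},
    {"dx":0.6,"dy":-5,"dz":0,"ax":0,"ay":0,"az":0,"jaw":0},
    {"dx":0.6,"dy":-5,"dz":0,"ax":0,"ay":0,"az":0,"jaw":0},
  ],
)

```text
time_s: 3.45
eef_pos: [0.4664, 0.1624, 0.0983]
eef_rot: [180.0, 7.9, 96.5]
wrist_force: [0.3, 1.7, 0.9]
opening: 0.002
gripper_force: 0.9
```

>>> step_arm(
  moves=[
    {"dx":0.5,"dy":-4,"dz":0,"ax":0,"ay":0,"az":0,"jaw":0},
    {"dx":0.3,"dy":-3,"dz":0,"ax":0,"ay":0,"az":0,"jaw":0},
    {"dx":0,"dy":0,"dz":0,"ax":0,"ay":0,"az":0,"jaw":0},
  ],
)

```text
time_s: 3.82
eef_pos: [0.4668, 0.1553, 0.0978]
eef_rot: [-180.0, 8.0, 96.5]
wrist_force: [0.9, -0.1, 0.5]
opening: 0.003
gripper_force: 0.0
```

>>> step_arm(
  moves=[
    {"dx":-0.5,"dy":6,"dz":0,"ax":0,"ay":0,"az":0,"jaw":0},
    {"dx":-5,"dy":0,"dz":0,"ax":0,"ay":0,"az":0,"jaw":0},
    {"dx":0.5,"dy":-6,"dz":0,"ax":0,"ay":0,"az":0,"jaw":0},
    {"dx":0.3,"dy":-3,"dz":0,"ax":0,"ay":0,"az":0,"jaw":0},
    {"dx":0.2,"dy":-2,"dz":0,"ax":0,"ay":0,"az":0,"jaw":0},
  ],
)

```text
time_s: 4.45
eef_pos: [0.462, 0.1522, 0.0978]
eef_rot: [180.0, 7.7, 96.5]
wrist_force: [-4.6, 18.8, -0.6]
opening: -0.001
gripper_force: 9.7
```

```bash
python3 - <<'E'
from cells import *
im=optics.grab_frame("top")[:,:,::-1]; cv2.imwrite("pics/t1.png",im)
m=optics.camera_model("top")
print(get_obs()['wrist_force'])
for b in blobs(im,m):
    if 255<b[1][0]<315 and 160<b[1][1]<240: print(b[0],b[1].round(1),b[2],(b[3]*1e3).round(1))
E
```

```text
[-3.96144601 13.39802013 -1.06339087]
cop [276.6 187.8] 50 [570.9 128.3  63. ]
cop [277.4 198.2] 47 [540.7 124.8  63. ]
cop [278.1 208.4] 42 [511.4 121.4  63. ]
cop [279.  223.6] 43 [467.8 117.3  63. ]
```

>>> step_arm(
  moves=[
    {"dx":-2,"dy":20,"dz":0,"ax":0,"ay":0,"az":0,"jaw":0},
    {"dx":0,"dy":0,"dz":60,"ax":0,"ay":0,"az":0,"jaw":0},
    {"dx":0,"dy":0,"dz":60,"ax":7.9,"ay":0.9,"az":0,"jaw":0},
    {"dx":0,"dy":-30,"dz":50,"ax":0,"ay":0,"az":0,"jaw":1},
    {"dx":0,"dy":-55,"dz":20,"ax":0,"ay":0,"az":0,"jaw":1},
  ],
)

```text
time_s: 5.12
eef_pos: [0.4617, 0.0851, 0.2923]
eef_rot: [179.6, 0.0, 96.6]
wrist_force: [0.0, -0.4, -0.5]
opening: 0.418
gripper_force: 0.0
```

>>> step_arm(
  moves=[
    {"dx":0,"dy":-60,"dz":0,"ax":0,"ay":0,"az":0,"jaw":1},
    {"dx":0,"dy":0,"dz":0,"ax":0,"ay":0,"az":0,"jaw":1},
    {"dx":0,"dy":0,"dz":0,"ax":0,"ay":0,"az":0,"jaw":1},
  ],
)

```text
time_s: 5.5
eef_pos: [0.4603, 0.0253, 0.2878]
eef_rot: [-180.0, -0.0, 96.4]
wrist_force: [-0.2, 0.2, -0.4]
opening: 0.999
gripper_force: 0.0
```

```bash
python3 - <<'E'
from cells import *; import pickle
m=optics.camera_model("wrist"); im=optics.grab_frame("wrist")[:,:,::-1]
pickle.dump(m,open("w3.pkl","wb")); cv2.imwrite("pics/w3.png",im)
o=get_obs();print(o['eef_pos'],o['eef_rot'])
for b in blobs(im,m):
    if b[3][1]>.0 and .4<b[3][0]<.6 and b[3][1]<.15: print(b[0],b[1].round(1),b[2],(b[3]*1e3).round(1))
E
```

```text
[0.46025539 0.02600781 0.28764393] [-1.79978689e+02 -2.53412254e-02  9.64972032e+01]
cop [340.2 102.1] 356 [468.  114.6  63. ]
cop [413.6 102. ] 380 [541.2 123.   63. ]
cop [443.4 102. ] 381 [570.9 126.3  63. ]
cop [383.8 102.5] 355 [511.6 119.2  63. ]
wht [338.1 144.4] 87 [471.3  73.   63. ]
wht [381.2 144.7] 83 [516.1  77.7  63. ]
wht [409.6 144.7] 84 [545.6  81.1  63. ]
wht [438.3 144.7] 83 [575.3  84.5  63. ]
wht [336.3 183.5] 242 [474.7  31.3  63. ]
wht [379. 184.] 252 [520.9  36.   63. ]
wht [406.7 183.9] 250 [550.7  39.5  63. ]
wht [434.3 183.9] 250 [580.5  42.9  63. ]
```

The cell touches the rail by one corner only (about 1.8° off square, jammed by finger friction). I'll press lightly and drag the outer end towards the robot to square it.

>>> step_arm(
  moves=[
    {"dx":0,"dy":60,"dz":0,"ax":0,"ay":0,"az":0,"jaw":0},
    {"dx":1,"dy":55,"dz":-20,"ax":0,"ay":0,"az":0,"jaw":0},
    {"dx":1,"dy":30,"dz":-50,"ax":-7.9,"ay":-0.9,"az":0,"jaw":0},
    {"dx":0,"dy":0,"dz":-60,"ax":0,"ay":0,"az":0,"jaw":0},
    {"dx":0,"dy":0,"dz":-60,"ax":0,"ay":0,"az":0,"jaw":0},
  ],
)

```text
time_s: 6.18
eef_pos: [0.4614, 0.1736, 0.0961]
eef_rot: [180.0, 7.9, 96.8]
wrist_force: [0.8, 0.7, -0.1]
opening: -0.001
gripper_force: 0.0
```

>>> step_arm(
  moves=[
    {"dx":1,"dy":-9,"dz":0,"ax":0,"ay":0,"az":0,"jaw":0},
    {"dx":1,"dy":-8,"dz":0,"ax":0,"ay":0,"az":0,"jaw":0},
    {"dx":0,"dy":-2,"dz":0,"ax":0,"ay":0,"az":0,"jaw":0},
    {"dx":0,"dy":0,"dz":0,"ax":0,"ay":0,"az":0,"jaw":0},
  ],
)

```text
time_s: 6.68
eef_pos: [0.4663, 0.153, 0.1012]
eef_rot: [179.7, 7.7, 96.4]
wrist_force: [-1.7, 9.7, -3.3]
opening: 0.002
gripper_force: 4.3
```

>>> step_arm(
  moves=[
    {"dx":-1.5,"dy":-0.2,"dz":0,"ax":0,"ay":0,"az":0,"jaw":0},
    {"dx":-1.5,"dy":-0.2,"dz":0,"ax":0,"ay":0,"az":0,"jaw":0},
    {"dx":-1.5,"dy":-0.2,"dz":0,"ax":0,"ay":0,"az":0,"jaw":0},
    {"dx":0,"dy":-1,"dz":0,"ax":0,"ay":0,"az":0,"jaw":0},
  ],
)

```text
time_s: 7.18
eef_pos: [0.4618, 0.152, 0.1013]
eef_rot: [179.6, 7.7, 96.4]
wrist_force: [-1.9, 15.0, -2.6]
opening: 0.001
gripper_force: 7.3
```

>>> step_arm(
  moves=[
    {"dx":-2,"dy":20,"dz":0,"ax":0,"ay":0,"az":0,"jaw":0},
    {"dx":0,"dy":0,"dz":60,"ax":0,"ay":0,"az":0,"jaw":0},
    {"dx":0,"dy":-20,"dz":60,"ax":0,"ay":0,"az":0,"jaw":0},
    {"dx":0,"dy":-50,"dz":35,"ax":0,"ay":0,"az":0,"jaw":1},
    {"dx":0,"dy":-60,"dz":15,"ax":7.9,"ay":0.9,"az":0,"jaw":1},
  ],
)

```text
time_s: 7.8
eef_pos: [0.4599, 0.0423, 0.2737]
eef_rot: [179.4, 0.2, 96.8]
wrist_force: [0.7, -1.2, -0.9]
opening: 0.416
gripper_force: 0.0
```

>>> step_arm(
  moves=[
    {"dx":0,"dy":-15,"dz":0,"ax":0,"ay":0,"az":0,"jaw":1},
    {"dx":0,"dy":0,"dz":0,"ax":0,"ay":0,"az":0,"jaw":1},
  ],
)

```text
time_s: 8.05
eef_pos: [0.4587, 0.0255, 0.2691]
eef_rot: [179.8, 0.3, 96.2]
wrist_force: [-0.5, 0.3, 0.1]
opening: 0.848
gripper_force: 0.0
```

```bash
cat > look.py <<'E'
from cells import *; import pickle,sys
m=optics.camera_model("wrist"); im=optics.grab_frame("wrist")[:,:,::-1]
n=sys.argv[1]
pickle.dump(m,open(n+".pkl","wb")); cv2.imwrite(f"pics/{n}.png",im)
o=get_obs();print(o['eef_pos'],o['eef_rot'])
for b in blobs(im,m):
    if b[3][1]>.0 and .4<b[3][0]<.53 and b[3][1]<.15: print(b[0],b[1].round(1),b[2],(b[3]*1e3).round(1))
E
python3 look.py w4
```

```text
[0.45830663 0.02701814 0.26818994] [179.90334417   0.2959803   96.39957134]
cop [339.   99.5] 412 [465.1 114.4  63. ]
cop [388.9  99.5] 416 [511.5 119.6  63. ]
wht [338.1 145.1] 95 [469.5  72.6  63. ]
wht [385.9 145.1] 94 [516.   77.7  63. ]
wht [337.5 187. ] 272 [474.2  30.8  63. ]
wht [383.5 187. ] 269 [521.   35.9  63. ]
```

The cell is now square (within 0.3°) and flush, with the gap at about 19 mm. Off to the stand.

>>> step_arm(
  moves=[
    {"dx":-3,"dy":-49,"dz":3,"ax":0,"ay":0,"az":-9.5,"jaw":1},
    {"dx":-3,"dy":-49,"dz":3,"ax":0,"ay":0,"az":-9.5,"jaw":1},
    {"dx":-3,"dy":-49,"dz":3,"ax":0,"ay":0,"az":-9.5,"jaw":1},
    {"dx":-3,"dy":-49,"dz":3,"ax":0,"ay":0,"az":-9.5,"jaw":1},
    {"dx":-3,"dy":-49,"dz":3,"ax":0,"ay":0,"az":-9.5,"jaw":1},
  ],
)

```text
time_s: 8.72
eef_pos: [0.4439, -0.217, 0.2818]
eef_rot: [-179.9, 0.3, 48.9]
wrist_force: [0.4, -0.0, -0.3]
opening: 0.997
gripper_force: 0.0
```

>>> step_arm(
  moves=[
    {"dx":-3,"dy":-49,"dz":3,"ax":0,"ay":0,"az":-9.5,"jaw":1},
    {"dx":-3,"dy":-49,"dz":3,"ax":0,"ay":0,"az":-9.5,"jaw":1},
    {"dx":-5,"dy":-45,"dz":0,"ax":0,"ay":0,"az":-9.5,"jaw":1},
    {"dx":0,"dy":0,"dz":0,"ax":0,"ay":0,"az":0,"jaw":1},
    {"dx":0,"dy":0,"dz":0,"ax":0,"ay":0,"az":0,"jaw":1},
  ],
)

```text
time_s: 9.35
eef_pos: [0.4333, -0.359, 0.2872]
eef_rot: [-179.9, 0.3, 20.7]
wrist_force: [0.1, 0.3, 0.2]
opening: 1.002
gripper_force: 0.0
```

```bash
python3 look.py w5; python3 - <<'E'
import cv2
im=cv2.imread('pics/w5.png'); cv2.imwrite('pics/w5c.png',cv2.resize(im[:300,130:530],None,fx=2,fy=2))
E
```

```text
[ 0.43315862 -0.35884228  0.28734081] [-179.89092761    0.2640837    20.71681943]
```

View pics/w5c.png

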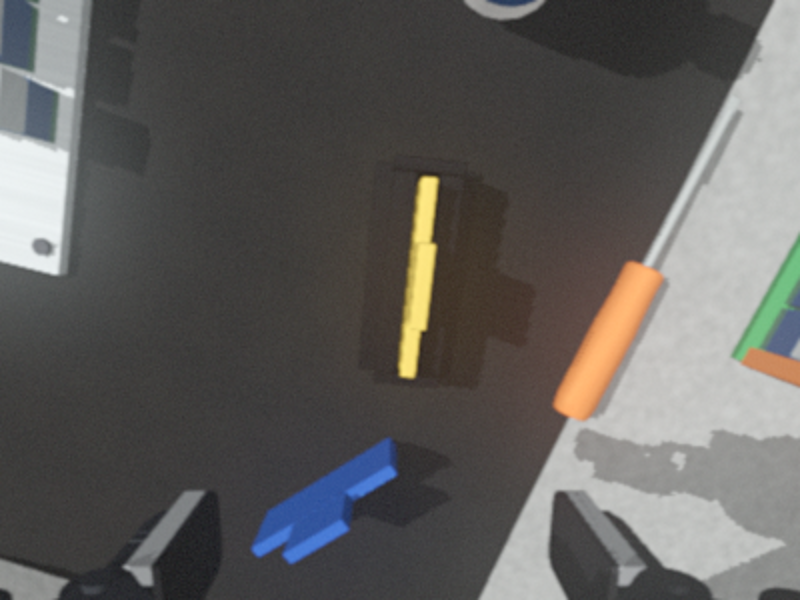

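The crop shows the yellow spacer with its tab around (425,287) and shoulders from (428,178) to (408,378), in a black stand; the blue look-alike lies below. Measuring its bright top faces.

```bash
python3 - <<'E'
from h import *; import pickle
m=pickle.load(open("w5.pkl","rb")); im=cv2.imread("pics/w5.png")
hsv=cv2.cvtColor(im,cv2.COLOR_BGR2HSV)
k=cv2.inRange(hsv,(20,100,80),(35,255,255)); k[:,:310]=0; k[:,370:]=0;k[:70]=0;k[210:]=0
for v in range(86,194,4):
    r=np.nonzero(k[v])[0]; print(v,r.min(),r.max(),hsv[v,r.min():r.max()+1,2].tolist())
E
```

```text
Traceback (most recent call last):
ValueError: zero-size array to reduction operation minimum which has no identity
```

```bash
python3 - <<'E'
from h import *; import pickle
m=pickle.load(open("w5.pkl","rb")); im=cv2.imread("pics/w5.png")
hsv=cv2.cvtColor(im,cv2.COLOR_BGR2HSV)
k=cv2.inRange(hsv,(18,90,80),(35,255,255)); k[:,:310]=0; k[:,370:]=0;k[:70]=0;k[210:]=0
print([(int(v),int(k[v].sum()/255)) for v in (88,89,189,190)])
for v in range(88,192,4):
    r=np.nonzero(k[v])[0]
    if len(r): print(v,r.min(),r.max(),hsv[v,r.min():r.max()+1,2].tolist())
E
```

```text
[(88, 9), (89, 11), (189, 4), (190, 0)]
88 340 348 [103, 161, 187, 186, 177, 171, 168, 153, 110]
92 338 349 [92, 172, 230, 253, 255, 255, 252, 253, 253, 238, 186, 92]
96 338 348 [118, 184, 233, 253, 255, 253, 251, 253, 252, 231, 151]
100 337 348 [106, 174, 227, 251, 255, 253, 252, 253, 251, 244, 204, 113]
104 337 347 [112, 173, 229, 253, 255, 252, 251, 253, 252, 235, 160]
108 336 347 [101, 171, 221, 246, 255, 254, 253, 252, 251, 244, 210, 123]
112 336 346 [108, 170, 225, 253, 255, 253, 252, 251, 251, 235, 161]
116 335 346 [100, 159, 212, 242, 255, 254, 253, 252, 251, 247, 222, 134]
120 335 345 [108, 168, 222, 248, 251, 249, 246, 247, 248, 230, 158]
124 334 348 [86, 130, 174, 196, 214, 239, 253, 254, 253, 253, 253, 253, 246, 212, 124]
128 334 347 [107, 169, 193, 199, 224, 251, 254, 253, 252, 252, 253, 253, 235, 161]
132 334 347 [112, 165, 196, 211, 234, 253, 254, 252, 252, 251, 252, 245, 212, 125]
136 333 346 [104, 166, 202, 207, 226, 251, 254, 253, 252, 250, 252, 252, 235, 162]
140 333 346 [111, 166, 197, 208, 232, 252, 254, 252, 251, 250, 251, 248, 219, 132]
144 332 346 [99, 159, 19
[... 160 characters left out ...]
, 130, 173, 199, 221, 243, 253, 252, 250, 251, 252, 252, 237, 171]
156 331 344 [109, 170, 195, 200, 223, 249, 253, 252, 251, 251, 251, 247, 220, 135]
160 331 344 [123, 177, 212, 223, 239, 251, 252, 251, 250, 252, 251, 238, 174, 86]
164 330 343 [103, 175, 227, 250, 251, 241, 234, 237, 242, 243, 240, 238, 214, 129]
168 330 340 [113, 174, 226, 252, 252, 251, 250, 251, 245, 214, 125]
172 329 339 [99, 168, 221, 245, 252, 251, 251, 251, 252, 236, 159]
176 329 339 [109, 171, 224, 251, 252, 251, 251, 252, 247, 219, 131]
180 329 338 [131, 202, 240, 252, 251, 251, 252, 252, 234, 161]
184 329 338 [142, 217, 250, 253, 251, 250, 252, 249, 226, 135]
188 329 337 [85, 139, 177, 185, 194, 209, 214, 202, 139]
```

```bash
python3 - <<'E'
from h import *; import pickle
m=pickle.load(open("w5.pkl","rb"))
A=toz(m,[[344.1,87.8],[333,189.3]],.058)*1e3; T=toz(m,[[343.1,122.5],[338.4,162.8],[340.8,142.6]],.093)*1e3
print(A,A.mean(0),np.linalg.norm(A[1]-A[0]),np.degrees(np.arctan2(*(A[0]-A[1])[[1,0]])))
print(T,np.linalg.norm(T[1]-T[0]),np.degrees(np.arctan2(*(T[0]-T[1])[[1,0]])))
o=get_obs(); print(o['eef_pos'],o['eef_rot'])
E
```

```text
[[ 534.95287844 -343.83588807   58.        ]
 [ 433.37916486 -371.63709582   58.        ]] [ 484.16602165 -357.73649195   58.        ] 105.30966927395863 15.307233719421017
[[ 502.9003046  -352.99938608   93.        ]
 [ 467.02345612 -362.63856852   93.        ]
 [ 485.37864885 -357.74949256   93.        ]] 37.149187000507744 15.03874851850414
[ 0.43315862 -0.35884228  0.28734081] [-179.89092761    0.2640837    20.71681943]
```

>>> step_arm(
  moves=[
    {"dx":52,"dy":1,"dz":0,"ax":0,"ay":0,"az":-5.5,"jaw":1},
    {"dx":0,"dy":0,"dz":-45,"ax":0,"ay":0,"az":0,"jaw":1},
    {"dx":0,"dy":0,"dz":-45,"ax":0,"ay":0,"az":0,"jaw":1},
    {"dx":0,"dy":0,"dz":-28,"ax":0,"ay":0,"az":0,"jaw":1},
    {"dx":0,"dy":0,"dz":0,"ax":0,"ay":0,"az":0,"jaw":1},
  ],
)

```text
time_s: 10.02
eef_pos: [0.4833, -0.3569, 0.1667]
eef_rot: [-179.7, 0.4, 15.2]
wrist_force: [-1.1, 0.4, -0.3]
opening: 0.999
gripper_force: 0.0
```

```bash
python3 - <<'E'
from h import *
for i in range(3):
    o=get_obs(); print(o['eef_pos'],o['eef_rot']); m=optics.camera_model("wrist"); im=optics.grab_frame("wrist")[:,:,::-1]
cv2.imwrite("pics/w6.png",im)
hsv=cv2.cvtColor(im,cv2.COLOR_BGR2HSV)
k=cv2.inRange(hsv,(18,90,80),(35,255,255)); ys,xs=np.nonzero(k); print(xs.min(),xs.max(),ys.min(),ys.max())
print(proj(m,[[.485,-.3577,.093],[.5352,-.344,.058]]))
E
```

```text
[ 0.48327322 -0.35685752  0.16674462] [-179.65644318    0.43880288   15.16377716]
[ 0.48418813 -0.35805769  0.16916611] [-179.8398115     0.3197967    15.13798996]
[ 0.48483854 -0.35904421  0.17084325] [-179.98671153    0.22370043   15.1071719 ]
311 639 142 390
[[319.47751941 244.01758811]
 [319.58257734 147.34013401]]
```

View pics/w6.png

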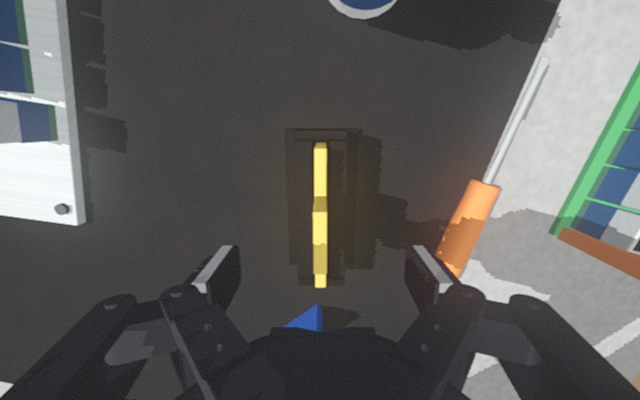

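Spacer is centred at u≈320 between the fingertips (237 and 412) and parallel to the pads. Descend and grip.

>>> step_arm(
  moves=[
    {"dx":0,"dy":0,"dz":-20,"ax":0,"ay":0,"az":0,"jaw":1},
    {"dx":0,"dy":0,"dz":-11,"ax":0,"ay":0,"az":0,"jaw":1},
    {"dx":0,"dy":0,"dz":0,"ax":0,"ay":0,"az":0,"jaw":0.4},
    {"dx":0,"dy":0,"dz":0,"ax":0,"ay":0,"az":0,"jaw":0},
    {"dx":0,"dy":0,"dz":0,"ax":0,"ay":0,"az":0,"jaw":0},
  ],
  force=40,
)

```text
time_s: 10.8
eef_pos: [0.4842, -0.3602, 0.1392]
eef_rot: [-180.0, 0.2, 15.0]
wrist_force: [-0.3, 0.6, 0.2]
opening: 0.372
gripper_force: 0.0
```

>>> step_arm(
  moves=[
    {"dx":0,"dy":0,"dz":0,"ax":0,"ay":0,"az":0,"jaw":0},
    {"dx":0,"dy":0,"dz":0,"ax":0,"ay":0,"az":0,"jaw":0},
    {"dx":0,"dy":0,"dz":0,"ax":0,"ay":0,"az":0,"jaw":0},
  ],
)

```text
time_s: 11.18
eef_pos: [0.4841, -0.3601, 0.139]
eef_rot: [-180.0, 0.2, 15.0]
wrist_force: [-0.6, -0.3, 2.5]
opening: 0.088
gripper_force: 42.2
```

>>> step_arm(
  moves=[
    {"dx":0,"dy":0,"dz":25,"ax":0,"ay":0,"az":0,"jaw":0},
    {"dx":0,"dy":0,"dz":40,"ax":0,"ay":0,"az":0,"jaw":0},
    {"dx":0,"dy":0,"dz":40,"ax":0,"ay":0,"az":0,"jaw":0},
    {"dx":1,"dy":48,"dz":0,"ax":0,"ay":0,"az":9,"jaw":0},
    {"dx":1,"dy":48,"dz":0,"ax":0,"ay":0,"az":9,"jaw":0},
  ],
)

```text
time_s: 11.8
eef_pos: [0.4859, -0.2633, 0.2442]
eef_rot: [-180.0, 0.2, 33.2]
wrist_force: [-0.0, -0.6, -0.8]
opening: 0.086
gripper_force: 41.8
```

>>> step_arm(
  moves=[
    {"dx":1,"dy":48,"dz":0,"ax":0,"ay":0,"az":9,"jaw":0},
    {"dx":1,"dy":48,"dz":0,"ax":0,"ay":0,"az":9,"jaw":0},
    {"dx":1,"dy":48,"dz":0,"ax":0,"ay":0,"az":9,"jaw":0},
    {"dx":1,"dy":48,"dz":0,"ax":0,"ay":0,"az":9,"jaw":0},
    {"dx":1,"dy":48,"dz":0,"ax":0,"ay":0,"az":9,"jaw":0},
  ],
)

```text
time_s: 12.42
eef_pos: [0.4906, -0.0223, 0.2435]
eef_rot: [-179.9, 0.3, 78.3]
wrist_force: [0.9, 0.9, -1.0]
opening: 0.086
gripper_force: 41.8
```

>>> step_arm(
  moves=[
    {"dx":1,"dy":48,"dz":0,"ax":0,"ay":0,"az":9,"jaw":0},
    {"dx":1,"dy":48,"dz":0,"ax":0,"ay":0,"az":9,"jaw":0},
    {"dx":0,"dy":0,"dz":0,"ax":0,"ay":0,"az":0,"jaw":0},
    {"dx":0,"dy":0,"dz":0,"ax":0,"ay":0,"az":0,"jaw":0},
    {"dx":0,"dy":0,"dz":0,"ax":0,"ay":0,"az":0,"jaw":0},
  ],
)

```text
time_s: 13.05
eef_pos: [0.4929, 0.0711, 0.2435]
eef_rot: [-179.9, 0.3, 95.9]
wrist_force: [-0.7, -0.4, -0.7]
opening: 0.083
gripper_force: 41.8
```

```bash
python3 look.py w7
```

```text
[0.49299057 0.0710078  0.24354153] [-179.9331812     0.26739285   95.85732138]
cop [296.7 147.4] 429 [465.1 114.5  63. ]
cop [349.5 147.5] 437 [511.8 119.2  63. ]
wht [348.4 192.6] 99 [516.2  78.1  63. ]
wht [298.4 192.9] 102 [469.9  73.   63. ]
```

View pics/w7.png

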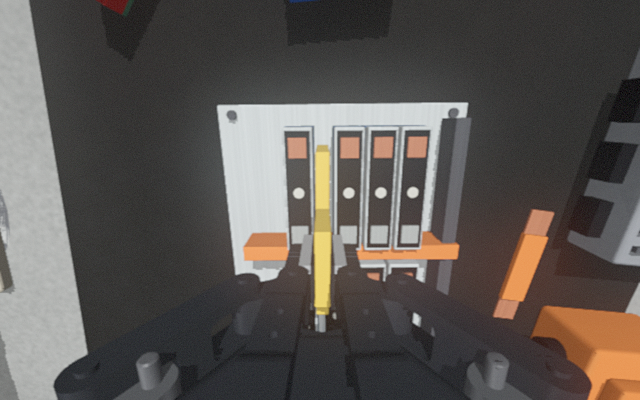

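Spacer is held upright over the gap (its shoulder end at about (322,147)); the gap between the cells is open at u 313–333. Measuring its end against the row.

```bash
python3 - <<'E'
from h import *; import pickle
m=pickle.load(open("w7.pkl","rb")); im=cv2.imread("pics/w7.png")
hsv=cv2.cvtColor(im,cv2.COLOR_BGR2HSV)
k=cv2.inRange(hsv,(18,90,110),(35,255,255)); k[:,:310]=0;k[:,335:]=0;k[:130]=0
P=[]
for v in range(142,205,4):
    r=np.nonzero(k[v])[0]
    if len(r): P.append([(r.min()+r.max())/2,v]); print(v,r.min(),r.max(),hsv[v,r.min():r.max()+1,2].tolist())
v=np.nonzero(k[:,322])[0].min(); print(v, hsv[v-3:v+6,322,2])
W=toz(m,P,.1625)*1e3
a=np.polyfit(W[:,1],W[:,0],1); print(W[[1,-1]],np.degrees(np.arctan(-a[0])))
e=toz(m,[322,v],.1625)[0]*1e3; th=np.radians(6.5); ex=np.array([np.cos(th),np.sin(th)]);ey=np.array([-ex[1],ex[0]])
row=np.array([516.1,77.8]); d=e[:2]-row; print("end rel row cell centre (x,y)",d@ex,d@ey)
E
```

```text
146 318 326 [196, 197, 195, 196, 195, 195, 196, 193, 196]
150 317 327 [194, 194, 196, 195, 195, 196, 196, 194, 196, 194, 194]
154 316 329 [233, 240, 240, 239, 239, 239, 239, 239, 239, 239, 239, 239, 231, 206]
158 316 328 [233, 240, 239, 238, 238, 238, 238, 238, 238, 238, 237, 238, 231]
162 316 328 [233, 240, 239, 239, 238, 238, 238, 238, 238, 238, 237, 239, 230]
166 316 329 [233, 240, 239, 239, 239, 237, 238, 238, 237, 238, 237, 238, 229, 203]
170 316 329 [234, 240, 240, 238, 239, 239, 238, 238, 238, 239, 238, 236, 230, 203]
174 316 328 [233, 239, 240, 239, 238, 238, 239, 238, 238, 239, 238, 237, 229]
178 316 328 [234, 239, 240, 239, 238, 239, 238, 237, 238, 238, 237, 236, 228]
182 316 328 [232, 239, 239, 238, 238, 238, 238, 238, 237, 238, 237, 236, 228]
186 315 328 [192, 231, 240, 239, 238, 238, 238, 238, 238, 238, 238, 238, 237, 226]
190 315 328 [189, 233, 239, 240, 238, 238, 237, 238, 238, 237, 237, 237, 237, 226]
194 315 328 [188, 231, 240, 239, 238, 239, 237, 238, 237, 237, 237, 239, 236, 223]
198 315 328 [188, 230, 239, 240, 239, 237, 238, 237, 236, 239, 237, 237, 236, 224]
202 315 328 [184, 230, 239, 238, 239, 238, 238, 238, 238, 238, 237, 238, 236, 222]
146 [219 206 199 195 195 195 197 196 205]
[[486.88851993 124.81798657 162.5       ]
 [489.60006989  95.82159944 162.5       ]] 5.047663709253303
end rel row cell centre (x,y) -23.678942208145635 52.13789491026067
```

>>> step_arm(
  moves=[
    {"dx":0,"dy":3,"dz":-20,"ax":0,"ay":0,"az":0.7,"jaw":0},
    {"dx":0,"dy":0,"dz":-10,"ax":0,"ay":0,"az":0,"jaw":0},
    {"dx":0,"dy":0,"dz":-5,"ax":0,"ay":0,"az":0,"jaw":0},
    {"dx":0,"dy":0,"dz":0,"ax":0,"ay":0,"az":0,"jaw":0},
  ],
)

```text
time_s: 13.6
eef_pos: [0.4928, 0.0748, 0.2085]
eef_rot: [-179.9, 0.3, 96.6]
wrist_force: [0.5, 0.2, -1.4]
opening: 0.084
gripper_force: 41.8
```

>>> step_arm(
  moves=[
    {"dx":0,"dy":0,"dz":-15,"ax":0,"ay":0,"az":0,"jaw":0},
    {"dx":0,"dy":0,"dz":-15,"ax":0,"ay":0,"az":0,"jaw":0},
    {"dx":0,"dy":0,"dz":-15,"ax":0,"ay":0,"az":0,"jaw":0},
    {"dx":0,"dy":0,"dz":-10,"ax":0,"ay":0,"az":0,"jaw":0},
    {"dx":0,"dy":0,"dz":0,"ax":0,"ay":0,"az":0,"jaw":0},
  ],
)

```text
time_s: 14.22
eef_pos: [0.4921, 0.0751, 0.1523]
eef_rot: [-179.8, 0.2, 96.7]
wrist_force: [0.6, 0.5, -0.4]
opening: 0.088
gripper_force: 41.8
```

>>> step_arm(
  moves=[
    {"dx":0,"dy":0,"dz":-4,"ax":0,"ay":0,"az":0,"jaw":0},
    {"dx":0,"dy":0,"dz":-4,"ax":0,"ay":0,"az":0,"jaw":0},
    {"dx":0,"dy":0,"dz":-2,"ax":0,"ay":0,"az":0,"jaw":0},
    {"dx":0,"dy":0,"dz":-1,"ax":0,"ay":0,"az":0,"jaw":0},
    {"dx":0,"dy":0,"dz":0,"ax":0,"ay":0,"az":0,"jaw":0},
  ],
)

```text
time_s: 14.85
eef_pos: [0.493, 0.0751, 0.1427]
eef_rot: [-179.9, 0.3, 96.7]
wrist_force: [0.3, 0.3, -0.2]
opening: 0.086
gripper_force: 41.8
```

>>> step_arm(
  moves=[
    {"dx":0,"dy":0,"dz":-1,"ax":0,"ay":0,"az":0,"jaw":0},
    {"dx":0,"dy":0,"dz":-1,"ax":0,"ay":0,"az":0,"jaw":0},
    {"dx":0,"dy":0,"dz":0,"ax":0,"ay":0,"az":0,"jaw":0},
  ],
)

```text
time_s: 15.22
eef_pos: [0.4932, 0.0751, 0.141]
eef_rot: [-180.0, 0.3, 96.7]
wrist_force: [-0.7, -0.6, 3.6]
opening: 0.088
gripper_force: 42.3
```

>>> step_arm(
  moves=[
    {"dx":0,"dy":0,"dz":-0.7,"ax":0,"ay":0,"az":0,"jaw":0},
    {"dx":0,"dy":0,"dz":0,"ax":0,"ay":0,"az":0,"jaw":0},
  ],
)

```text
time_s: 15.48
eef_pos: [0.4934, 0.0751, 0.141]
eef_rot: [180.0, 0.3, 96.7]
wrist_force: [-1.9, -0.3, 9.0]
opening: 0.084
gripper_force: 43.3
```

>>> step_arm(
  moves=[
    {"dx":0,"dy":0,"dz":0,"ax":0,"ay":0,"az":0,"jaw":0.3},
    {"dx":0,"dy":0,"dz":0,"ax":0,"ay":0,"az":0,"jaw":0.4},
    {"dx":0,"dy":0,"dz":0,"ax":0,"ay":0,"az":0,"jaw":0.5},
    {"dx":0,"dy":0,"dz":0,"ax":0,"ay":0,"az":0,"jaw":0.5},
  ],
)

```text
time_s: 15.98
eef_pos: [0.4928, 0.0751, 0.1398]
eef_rot: [-179.9, 0.3, 96.7]
wrist_force: [-0.4, -0.4, -1.0]
opening: 0.497
gripper_force: 0.0
```

>>> step_arm(
  moves=[
    {"dx":0,"dy":0,"dz":25,"ax":0,"ay":0,"az":0,"jaw":0.5},
    {"dx":0,"dy":0,"dz":35,"ax":0,"ay":0,"az":0,"jaw":0.5},
    {"dx":-15,"dy":-20,"dz":40,"ax":0,"ay":0,"az":0,"jaw":0.5},
    {"dx":-15,"dy":-20,"dz":0,"ax":0,"ay":0,"az":0,"jaw":1},
    {"dx":0,"dy":0,"dz":0,"ax":0,"ay":0,"az":0,"jaw":1},
  ],
)

```text
time_s: 16.6
eef_pos: [0.4627, 0.0343, 0.2404]
eef_rot: [180.0, 0.3, 96.6]
wrist_force: [0.8, 0.3, -0.5]
opening: 0.898
gripper_force: 0.0
```

```bash
python3 look.py w8; python3 - <<'E'
import cv2
im=cv2.imread('pics/w8.png'); cv2.imwrite('pics/w8c.png',cv2.resize(im[60:320,200:500],None,fx=2.3,fy=2.3))
E
```

```text
[0.46285245 0.03487785 0.23996225] [-179.97380231    0.24849379   96.61826694]
cop [336.3 108.3] 489 [465.1 114.1  63. ]
cop [391.6 108.5] 510 [511.6 119.4  63. ]
wht [335.4 157.5] 115 [469.7  72.9  63. ]
wht [387.7 158. ] 111 [515.9  77.8  63. ]
wht [334.5 202.9] 335 [474.3  31.1  63. ]
wht [385.2 202.9] 327 [521.1  36.5  63. ]
```

View pics/w8c.png

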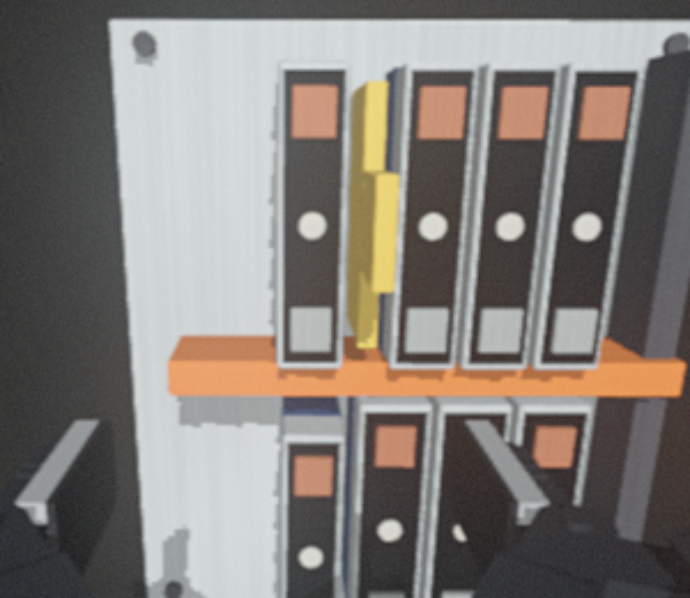

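The spacer stands in the gap, tab up, slightly leaning; its shoulder ends (rows 82 and 345 in crop) versus row ends (68 and 367). Quantifying the centring.

```bash
python3 - <<'E'
from h import *; import pickle
m=pickle.load(open("w8.pkl","rb")); im=cv2.imread("pics/w8.png")
hsv=cv2.cvtColor(im,cv2.COLOR_BGR2HSV)
th=np.radians(6.5); ex=np.array([np.cos(th),np.sin(th)]);ey=np.array([-ex[1],ex[0]])
row=np.array([516,77.8])
k=cv2.inRange(hsv,(18,90,150),(35,255,255))
for u in (360,361,362,363,364):
    s=np.nonzero(k[60:235,u])[0]+60; print(u,s.min(),s.max())
rel=lambda p,z:[(( q[:2]*1e3-row)@ex,(q[:2]*1e3-row)@ey) for q in toz(m,p,z)]
print("top end,bottom end",rel([[363,95.5],[359.5,211]],.06))
print("tab", rel([[370,135],[365.5,187]],.095))
print("tab corners colour", [ (v,np.nonzero(k[v])[0][[0,-1]]) for v in (100,110,125,140,150,160,180,190,200,205)])
E
```

```text
360 96 211
361 96 211
362 96 211
363 96 211
364 96 201
top end,bottom end [(np.float64(-23.945012763868505), np.float64(52.29934321678904)), (np.float64(-22.76022045072891), np.float64(-50.56473380048417))]
tab [(np.float64(-22.256384503084465), np.float64(21.54993882878847)), (np.float64(-23.786041537039516), np.float64(-18.795099591945124))]
tab corners colour [(100, array([358, 368])), (110, array([357, 367])), (125, array([357, 367])), (140, array([357, 372])), (150, array([362, 372])), (160, array([361, 371])), (180, array([356, 370])), (190, array([355, 363])), (200, array([355, 363])), (205, array([355, 363]))]
```

Centring is within about 1 mm. Now the final push: fingers shut, tool tilted so the tips lead.

>>> step_arm(
  moves=[
    {"dx":-33,"dy":15,"dz":0,"ax":1.1,"ay":-9.9,"az":0,"jaw":0},
    {"dx":-32,"dy":15,"dz":0,"ax":1.1,"ay":-9.9,"az":0,"jaw":0},
    {"dx":0,"dy":0,"dz":-45,"ax":0,"ay":0,"az":0,"jaw":0},
    {"dx":0,"dy":0,"dz":-45,"ax":0,"ay":0,"az":0,"jaw":0},
    {"dx":0,"dy":0,"dz":0,"ax":0,"ay":0,"az":0,"jaw":0},
  ],
)

```text
time_s: 17.27
eef_pos: [0.4079, 0.0593, 0.1484]
eef_rot: [165.0, 0.3, 96.6]
wrist_force: [-0.4, -0.7, 0.7]
opening: 0.0
gripper_force: 0.0
```

>>> step_arm(
  moves=[
    {"dx":0,"dy":0,"dz":-35,"ax":0,"ay":0,"az":0,"jaw":0},
    {"dx":0,"dy":0,"dz":-21,"ax":0,"ay":0,"az":0,"jaw":0},
    {"dx":0,"dy":0,"dz":0,"ax":0,"ay":0,"az":0,"jaw":0},
    {"dx":0,"dy":0,"dz":0,"ax":0,"ay":0,"az":0,"jaw":0},
  ],
)

```text
time_s: 17.77
eef_pos: [0.4121, 0.0589, 0.0982]
eef_rot: [164.4, 0.4, 96.6]
wrist_force: [0.5, 0.9, 1.1]
opening: 0.002
gripper_force: 0.0
```

```bash
python3 - <<'E'
from rig import get_obs
o=get_obs(); print(o['eef_pos'],o['eef_rot'],o['wrist_force'])
E
```

```text
[0.41211641 0.05894291 0.09821466] [164.43963176   0.41625812  96.61508752] [0.49566821 0.85108732 1.06531141]
```

>>> step_arm(
  moves=[
    {"dx":-1,"dy":7.5,"dz":-4,"ax":0,"ay":0,"az":0,"jaw":0},
    {"dx":5,"dy":0.6,"dz":0,"ax":0,"ay":0,"az":0,"jaw":0},
    {"dx":4,"dy":0.5,"dz":0,"ax":0,"ay":0,"az":0,"jaw":0},
    {"dx":3,"dy":0.3,"dz":0,"ax":0,"ay":0,"az":0,"jaw":0},
    {"dx":3,"dy":0.3,"dz":0,"ax":0,"ay":0,"az":0,"jaw":0},
  ],
)

```text
time_s: 18.4
eef_pos: [0.4251, 0.068, 0.0924]
eef_rot: [164.5, 0.4, 96.6]
wrist_force: [1.5, 0.3, -0.4]
opening: -0.001
gripper_force: 0.0
```

>>> step_arm(
  moves=[
    {"dx":2,"dy":0.2,"dz":0,"ax":0,"ay":0,"az":0,"jaw":0},
    {"dx":2,"dy":0.2,"dz":0,"ax":0,"ay":0,"az":0,"jaw":0},
    {"dx":2,"dy":0.3,"dz":0,"ax":0,"ay":0,"az":0,"jaw":0},
    {"dx":0,"dy":0,"dz":0,"ax":0,"ay":0,"az":0,"jaw":0},
  ],
)

```text
time_s: 18.9
eef_pos: [0.4309, 0.0687, 0.0923]
eef_rot: [164.5, 0.4, 96.6]
wrist_force: [0.1, 0.5, 0.2]
opening: -0.0
gripper_force: 0.1
```

>>> step_arm(
  moves=[
    {"dx":2,"dy":0.2,"dz":0,"ax":0,"ay":0,"az":0,"jaw":0},
    {"dx":2,"dy":0.2,"dz":0,"ax":0,"ay":0,"az":0,"jaw":0},
  ],
)

```text
time_s: 19.15
eef_pos: [0.4348, 0.0691, 0.0923]
eef_rot: [164.6, 0.4, 96.6]
wrist_force: [-1.5, 0.5, 0.3]
opening: 0.002
gripper_force: 0.9
```

```bash
cat > top.py <<'E'
from cells import *
im=optics.grab_frame("top")[:,:,::-1]; cv2.imwrite("pics/t2.png",im)
m=optics.camera_model("top"); o=get_obs(); print(o['eef_pos'],o['wrist_force'])
for b in blobs(im,m):
    if 255<b[1][0]<315 and 160<b[1][1]<240: print(b[0],b[1].round(1),b[2],(b[3]*1e3).round(1))
E
python3 top.py
```

```text
[0.43505312 0.06913356 0.09238718] [-1.12777484  0.6793846  -0.7807531 ]
cop [276.6 187.8] 50 [570.9 128.3  63. ]
cop [277.4 198.2] 47 [540.7 124.8  63. ]
cop [278.  208.5] 42 [511.  121.7  63. ]
cop [279.  222.1] 47 [471.9 117.2  63. ]
```

>>> step_arm(
  moves=[
    {"dx":2,"dy":0.2,"dz":0,"ax":0,"ay":0,"az":0,"jaw":0},
    {"dx":1.5,"dy":0.2,"dz":0,"ax":0,"ay":0,"az":0,"jaw":0},
    {"dx":1,"dy":0.1,"dz":0,"ax":0,"ay":0,"az":0,"jaw":0},
    {"dx":0,"dy":0,"dz":0,"ax":0,"ay":0,"az":0,"jaw":0},
  ],
)

```text
time_s: 19.7
eef_pos: [0.4394, 0.0696, 0.0924]
eef_rot: [164.5, 0.4, 96.6]
wrist_force: [-0.7, -0.3, -0.7]
opening: 0.0
gripper_force: 0.5
```

>>> step_arm(
  moves=[
    {"dx":1,"dy":0.1,"dz":0,"ax":0,"ay":0,"az":0,"jaw":0},
    {"dx":0,"dy":0,"dz":0,"ax":0,"ay":0,"az":0,"jaw":0},
  ],
)

```text
time_s: 19.95
eef_pos: [0.4397, 0.0697, 0.0921]
eef_rot: [164.6, 0.4, 96.6]
wrist_force: [-7.0, -0.7, 3.6]
opening: -0.005
gripper_force: 3.3
```

```bash
python3 top.py
```

```text
[0.4397278  0.06967837 0.09209   ] [-6.66681298  0.08032003  3.56701203]
cop [276.5 187.8] 51 [570.8 128.5  63. ]
cop [277.4 198.2] 47 [540.7 124.8  63. ]
cop [278.  208.5] 42 [511.  121.7  63. ]
cop [278.6 220.6] 47 [476.4 118.5  63. ]
```

>>> step_arm(
  moves=[
    {"dx":0.8,"dy":0.1,"dz":0,"ax":0,"ay":0,"az":0,"jaw":0},
    {"dx":0.7,"dy":0.1,"dz":0,"ax":0,"ay":0,"az":0,"jaw":0},
    {"dx":0,"dy":0,"dz":0,"ax":0,"ay":0,"az":0,"jaw":0},
    {"dx":0,"dy":0,"dz":0,"ax":0,"ay":0,"az":0,"jaw":0},
  ],
)

```text
time_s: 20.5
eef_pos: [0.4401, 0.0698, 0.0913]
eef_rot: [164.8, 0.4, 96.6]
wrist_force: [-12.9, -1.7, 7.1]
opening: 0.0
gripper_force: 6.6
```

```bash
python3 top.py; python3 look.py w9; python3 - <<'E'
from rig import optics
import cv2,numpy as np
s=optics.grab_frame("scene")[:,:,::-1]
a=cv2.resize(s[150:260,240:390],(750,550),interpolation=cv2.INTER_CUBIC)[:,:400]
w=cv2.resize(cv2.imread('pics/w9.png'),(400,250)); w=cv2.copyMakeBorder(w,0,300,0,0,cv2.BORDER_CONSTANT)
t=cv2.imread('pics/t2.png')[160:260,255:335]; w[250:,:]=cv2.resize(t,(400,500),interpolation=cv2.INTER_CUBIC)[100:400]
cv2.imwrite('pics/f.png',np.hstack([a,w]))
E
```

```text
[0.44007028 0.06978587 0.09134585] [-13.43786648  -2.1146384    7.33839756]
cop [276.6 187.8] 50 [570.9 128.3  63. ]
cop [277.4 198.2] 47 [540.7 124.8  63. ]
cop [278.  208.5] 42 [511.  121.7  63. ]
cop [278.6 220.6] 47 [476.4 118.5  63. ]
[0.44005439 0.06979633 0.09133772] [164.80008057   0.40511123  96.62391544]
cop [322.1 328.2] 71 [449.2  54.5  63. ]
wht [322.1 317.6] 93 [448.6  59.9  63. ]
wht [230.6 323.7] 194 [411.7  60.6  63. ]
```

View pics/f.png

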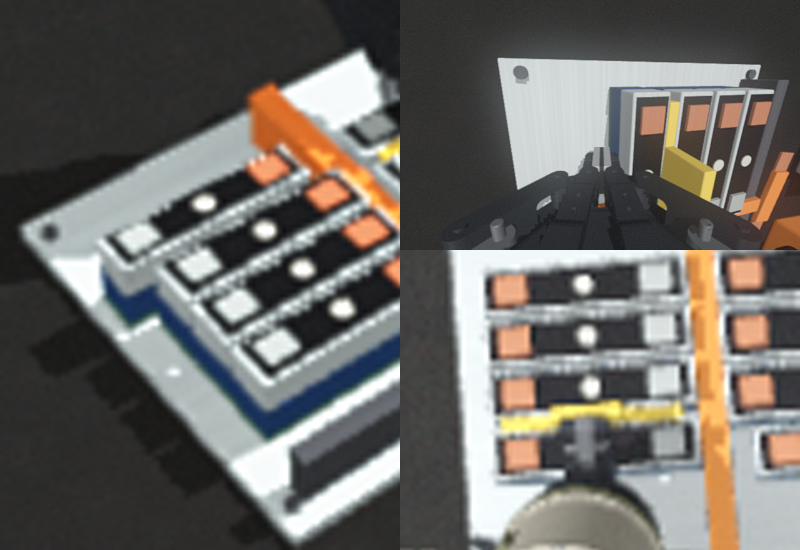

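Final view: spacer is sandwiched and centred between row and cell, cell parallel, tab upright, arm pressing. A little firmer, then hand in.

>>> step_arm(
  moves=[
    {"dx":1,"dy":0.1,"dz":0,"ax":0,"ay":0,"az":0,"jaw":0},
    {"dx":0,"dy":0,"dz":0,"ax":0,"ay":0,"az":0,"jaw":0},
    {"dx":0,"dy":0,"dz":0,"ax":0,"ay":0,"az":0,"jaw":0},
  ],
)

```text
time_s: 21.02
eef_pos: [0.4403, 0.0699, 0.0908]
eef_rot: [164.9, 0.4, 96.6]
wrist_force: [-17.8, -2.6, 9.4]
opening: -0.002
gripper_force: 8.8
```

```bash
python3 top.py; python3 -c "
from rig import job; print(job.close_job())"
```

```text
[0.44027458 0.06984374 0.09084399] [-18.13813326  -1.61223624  10.09234896]
cop [276.5 187.8] 51 [570.8 128.5  63. ]
cop [277.4 198.2] 47 [540.7 124.8  63. ]
cop [278.  208.5] 42 [511.  121.7  63. ]
cop [278.7 220.6] 46 [476.3 118.3  63. ]
the job is handed in; nothing more can be done
None
```

Job handed in at about 21 s: the cell was squared to the rail (two pushes needed), the spacer was set within about 1 mm of centre, and the cell is still pressed against it with about 18 N; the hand-in gave no verdict.

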